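# Put four mixed-up lab containers back on their own stations

### The arm

A 6-joint arm with a two-finger parallel gripper is mounted at the origin on a cart in front of the work surface, level with it; the furniture and walls round the work are solid. World frame = base frame: x ahead of the robot, y to its left, z up, the work surface at z = 0. Lengths are in m, angles in rad, forces in N, time in s.
With the tool pointing down it reaches from about 0.375 to 0.9 m from the base axis. Payload 3.1 kg.
Tool frame: the origin (TCP) lies at the very end of the fingers, on their centre line; the grasp point (between the pads) lies 19 mm behind it (grasp_offset is the distance from the TCP to the grasp point, in m); z points along the fingers, y is the line along which they close (so a half turn about z gives the same grasp; the last joint's range is limited). The gripper opens to 85 mm and grips with 20 to 120 N. Pads are 22 mm wide; open, the fingers measure 114 mm over their backs; the gripper's body (76 mm by 85 mm) begins 54 mm behind the grasp point. The pads swing forward as they close: fully open they stand 13 mm farther back than shut.
Start: joints at [0.943, 0.527, 1.433, -0, 1.181, -0.178], TCP at [0.272, 0.563, 0.231] pointing down, gripper open.
Joint ranges: [-3.08, 3.08], [-0.75, 2.2], [0.22, 2.44], [-1.43, 4.57], [0, 2.65], [-2.85, 2.85]. Speed limits (rad/s): [2.79, 2.79, 3.14, 3.14, 3.14, 3.14].

### API

Orientations are given as a unit quaternion [x, y, z, w].
In Python, from workcell import observe, camera, job_done, spot_in, regions_of, grasp_offset gives the robot as it stands.
- The arm moves only by the shell command python3 -m crank 'ROWS'. ROWS is JSON, a list of rows, each an object of numbers: "tx", "ty", "tz": the shift along the tool's x, y, z in units of 40 mm (1.0 is 40 mm); "ax", "ay", "az": the turn, a rotation vector about the tool's x, y, z in units of 8 degrees (1.0 is 8 degrees); "claw": the finger opening in mm, from 0 to 85.4. A call has 1 to 8 rows; each row shifts and turns the commanded pose from where the row before left it, along the tool's axes as they then stand; what a row does not reach is not made up. A row lasts 1/10 s, in which the tool goes at most 50 mm and 8.59 degrees, less where a joint would pass 70% of its speed; a pose out of reach is approached as far as the arm can. A call is refused whole if a number of a shift passes 1 or a number of a turn 1, either way. A call with a gripper value outside its range is refused whole. The fingers move at their own pace and stop on an object; the grip force is fixed at half the most. Time passes only in rows, so rows that do not move let the fingers close. It gives the time, the measured TCP pose, the force, the opening and the grip force at its end, in the units of the state.
- observe(): the state, without advancing time (a new reading comes with each control period).
- camera(name): name is "side" or "top"; returns a dict with "color" (420x560x3 uint8, red, green, blue), "vfov" (degrees; the focal length in pixels is half the picture's height over the tangent of half this angle, whatever the lens; pixels are square), "cx", "cy" (the principal point, pixels), "cam_to_world" (4x4, takes a point from camera to world coordinates). Camera axes: x right, y down, z forward; pixel columns grow to the right and rows downward; lengths in m; the calibration is good to about 2 mm. A picture is of the moment at which its call begins. There is no depth.
- job_done(): hands the job in; it is judged then, once.
Trained networks look in the newest picture that a camera, given by its name, has taken for a name from the list of things; names that differ only in an ending like _2 or _b are one class to them, and where a whole thing is asked for, a point or a joint stands for the part that bears it (a point fixed in the world has none). Each returns a list of dicts, best first, with "p" (0 to 1); they miss things now and then, are a little off and sometimes report something else, mostly with a low value. They report only what shows in the picture. A call takes as long as a camera call. They do not tell look-alikes from the thing itself.
- spot_in(label, camera): "location" ([column, row] in pixels, amid what is visible of it).
- regions_of(label, camera): "pixels" (420x560 bool, what is visible of it) and "location" ([column, row] in pixels, amid what is visible of it).
The state is a dict: "clock": time; "q": joint angles; "dq": joint speeds; "effort": joint torques, N m; "position": TCP position; "ee_rot": TCP orientation; "ft_force": force on the tool from outside, world axes, zero at the start; "torque": the same for the moment, N m; "width": finger opening in m; "grip_force": force on a finger pad.
Only numpy, scipy, OpenCV 4.12 (cv2) and the standard library are available. Lean on these libraries where they do the work, as an engineer would, in place of code of your own. Each camera call takes 0.05 s, during which the arm holds its last target. There are 200 camera calls.

### The job

The four containers have been put on one another's stations. Put each upright in the middle of its own: the crucible on the balance pan, the brown jar on the stirrer plate, the dropper bottle in the square steel drip tray and the white-capped vial on the round cork stand. Each station takes only one container at a time, so use a free spot such as the bare white tile on the way; set things down rather than letting them drop or tip over, and leave the glass beaker where it stands.

Things in the scene. Friction and masses are not known exactly. Their poses are not given: they have to be found in the camera images.
- crucible: Cream alumina crucible, open, 34 mm across the rim at the top, 22 mm across the foot, 36 mm high, about 30 g; grasp at the upper half from above. Origin: centre of its underside, z up along its axis. Starts on the drip tray or the cork stand. Belongs on the balance.
- jar: Brown jar with a ribbed green cap, closed and rigid, 48 mm across, 80 mm high, about 85 g. Origin: centre of its underside, z up along its axis. Starts on the drip tray or the cork stand. Belongs on the stirrer.
- dropper: Slim brown dropper bottle with a black rubber teat on top; body 32 mm across up to about 60 mm high, narrow collar and teat above, 102 mm high in all, about 70 g; grasp the body. Origin: centre of its underside, z up along its axis. Starts on the balance or the stirrer. Belongs in the drip tray.
- vial: Clear screw-cap vial with a white ribbed cap, 30 mm across, 76 mm high, about 22 g. Origin: centre of its underside, z up along its axis. Starts on the balance or the stirrer. Belongs on the cork stand. (The two small dark-capped vials at the back are not part of the job.)
- balance: Low white balance, housing 100 x 100 mm, with a round steel pan 76 mm across; dark display on its front edge. Origin: on the worktop right under the centre of the pan; the pan's top is 35 mm above it, flat, no rim. z up, x away from the display. Fixed; its place on the worktop varies.
- stirrer: Low grey stirrer, housing 100 x 100 mm, with a square white plate 78 x 78 mm and a black knob at its front. Origin: on the worktop right under the centre of the plate; the plate's top is 35 mm above it, flat, no rim. z up, x away from the knob. Fixed; its place on the worktop varies.
- drip_tray: Square steel drip tray 96 x 96 mm. Origin: centre of its underside; inner floor 4 mm above it, 90 mm wide; rim 3 mm thick, its top 9 mm above the origin. z up. Fixed; its place on the worktop varies.
- cork_stand: Round cork stand 96 mm across. Origin: centre of its underside; inner floor 4 mm above it, 86 mm across; rim 5 mm thick, its top 9 mm above the origin. z up. Fixed; its place on the worktop varies.
- spare_tile: Bare white square tile 90 x 90 mm, 8 mm thick, flat: a free spot to park one container for a while. Origin: centre of its underside. z up. Fixed; its place on the worktop varies. (Right of all stations a fixed grey bench instrument, 250 mm high, fills x 0.30 to 0.80 m, y below -0.35 m: pass well over it when coming from that side.)
- beaker: Empty clear glass beaker, 64 mm across (68 mm over its lip), 82 mm high, loose, standing on the worktop among the stations; not to be moved. Origin: centre of its underside, z up. (Not to be handled: pen, tweezers, spanner and memory stick, up to 10 mm high, lie between and before the stations; clutter up to 191 mm high stands at the back, x above 0.73 m.)
Things that resemble listed ones, but are neither listed nor needed, are in the scene too. Leave any red look-alike of the dropper alone.

How it is judged:
By the outcome, as a careful person would: the job done as asked, in the order asked, and still so for the second after the job is handed in, with the robot touching nothing.
It also fails if it takes over 134 s, if anything falls off the work surface, if the arm or the gripper's body presses on something with over 40 N, if the wrist force passes 120 N, or if a joint passes its speed limit or range.

## Working session

There is one attempt and no reset: what is moved stays moved. The work goes in short steps, Python scripts to look and compute and a shell command to move; the robot and the scene stay as the last step left them, time stands still between calls to the robot, and variables do not carry over. Pictures are saved under pics/ and viewed, at most 14 in all, crops included, and the job is handed in when it is done.

```bash
mkdir -p pics; ls; cat > h.py <<'E'
import numpy as np, cv2
from workcell import *
def snap(n,fn=None):
    c=camera(n)
    if fn: cv2.imwrite('pics/'+fn,cv2.cvtColor(c['color'],cv2.COLOR_RGB2BGR))
    return c
def ray(c,px):
    f=210/np.tan(np.radians(c['vfov'])/2)
    M=np.array(c['cam_to_world']); d=M[:3,:3]@np.array([(px[0]-c['cx'])/f,(px[1]-c['cy'])/f,1.])
    return M[:3,3],d
def onz(c,px,z):
    o,d=ray(c,px); return o+d*(z-o[2])/d[2]
def proj(c,p):
    f=210/np.tan(np.radians(c['vfov'])/2)
    M=np.array(c['cam_to_world']); q=M[:3,:3].T@(np.array(p)-M[:3,3]); return [c['cx']+f*q[0]/q[2],c['cy']+f*q[1]/q[2]]
E
python3 - <<'E'
from h import *
np.set_printoptions(precision=3,suppress=True)
for n in('top','side'):
    c=snap(n,n+'0.png'); print(n,c['vfov'],c['cx'],c['cy'],np.array(c['cam_to_world']).round(3).tolist())
    for l in 'crucible jar dropper vial balance stirrer drip_tray cork_stand spare_tile beaker'.split():
        print(l,[(np.round(r['location']).tolist(),round(r['p'],2),onz(c,r['location'],0.035)[:2].round(3).tolist()) for r in spot_in(l,n)[:4]])
s=observe();print(s['clock'],s['position'],s['ee_rot'],s['ft_force'],s['width'],grasp_offset)
E
```

```text
pics
top 54.18258973580066 276.5010090152401 205.09470684080668 [[0.019, -0.993, 0.117, 0.441], [-1.0, -0.019, 0.005, -0.013], [-0.003, -0.117, -0.993, 0.887], [0.0, 0.0, 0.0, 1.0]]
crucible [([349.0, 244.0], 0.65, [0.463, -0.161]), ([339.0, 163.0], 0.57, [0.633, -0.139])]
jar [([172.0, 247.0], 0.74, [0.451, 0.205]), ([250.0, 255.0], 0.33, [0.437, 0.044])]
dropper [([253.0, 253.0], 0.75, [0.441, 0.039]), ([401.0, 258.0], 0.72, [0.437, -0.267])]
vial [([349.0, 245.0], 0.66, [0.462, -0.16])]
balance [([337.0, 245.0], 0.79, [0.461, -0.136])]
stirrer [([245.0, 253.0], 0.98, [0.441, 0.054])]
drip_tray [([338.0, 172.0], 0.83, [0.614, -0.137])]
cork_stand [([179.0, 253.0], 0.7, [0.438, 0.19])]
spare_tile [([262.0, 155.0], 0.74, [0.648, 0.025])]
beaker [([171.0, 149.0], 0.8, [0.658, 0.219]), ([340.0, 248.0], 0.58, [0.455, -0.14])]
side 48.752002338106486 280.1112831043665 214.8009555980084 [[0.903, -0.24, 0.356, 0.245], [-0.429, -0.516, 0.741, -0.657], [0.006, -0.822, -0.569, 0.52], [0.0, 0.0, 0.0, 1.0]]
crucible [([350.0, 236.0], 0.8, [0.629, -0.136])]
jar [([193.0, 166.0], 0.71, [0.457, 0.22]), ([350.0, 236.0], 0.23, [0.631, -0.134]), ([266.0, 282.0], 0.2, [0.451, -0.179])]
dropper [([216.0, 194.0], 0.93, [0.464, 0.091]), ([287.0, 324.0], 0.57, [0.445, -0.267])]
vial [([264.0, 252.0], 0.92, [0.477, -0.112])]
balance [([267.0, 284.0], 0.62, [0.451, -0.182])]
stirrer [([216.0, 220.0], 0.93, [0.437, 0.008])]
drip_tray [([338.0, 251.0], 0.8, [0.59, -0.161])]
cork_stand [([180.0, 187.0], 0.57, [0.408, 0.146])]
spare_tile [([319.0, 198.0], 0.66, [0.641, -0.007])]
beaker [([282.0, 145.0], 0.94, [0.677, 0.234])]
1.1 [0.272 0.563 0.231] [ 0.223  0.975  0.    -0.   ] [-0.226  0.298  0.133] 0.08546228371464284 0.0187
```

View pics/top0.png

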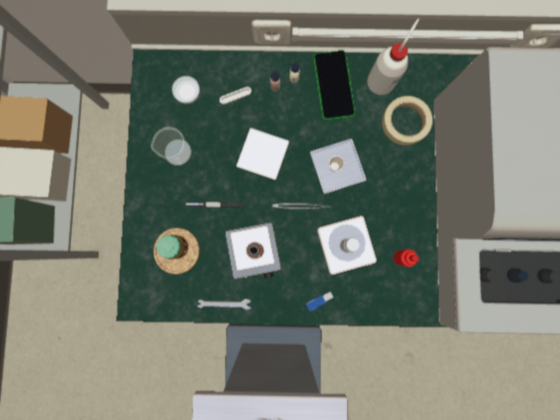

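View pics/side0.png

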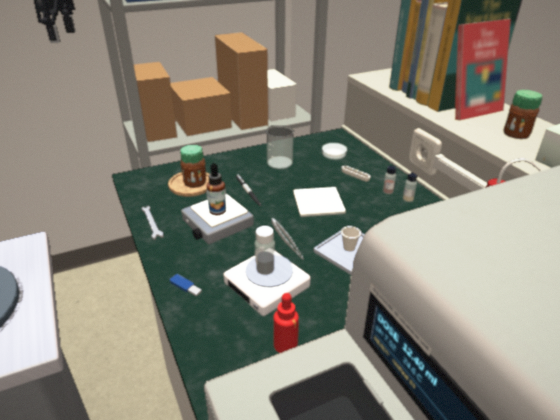

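```bash
cat >> h.py <<'E'
from scipy.optimize import minimize
SH=dict(crucible=[(0,.011),(.036,.017)],jar=[(0,.024),(.08,.024)],dropper=[(0,.016),(.06,.016),(.07,.008),(.102,.006)],vial=[(0,.015),(.076,.015)],beaker=[(0,.032),(.082,.034)],cork_stand=[(0,.048),(.009,.048)])
BX=dict(balance=(.1,.033),stirrer=(.1,.033),drip_tray=(.096,.009),spare_tile=(.09,.008))
def sil(c,l,p,z0):
    m=np.zeros((1680,2240),np.uint8)
    if l in SH:
        a=np.linspace(0,2*np.pi,40); R=[np.c_[p[0]+r*np.cos(a),p[1]+r*np.sin(a),0*a+z0+z] for z,r in SH[l]]
        G=[np.vstack(R[i:i+2]) for i in range(len(R)-1)]
    else:
        s,h=BX[l]; cs,sn=np.cos(p[2]),np.sin(p[2])
        G=[np.array([[p[0]+s/2*(i*cs-j*sn),p[1]+s/2*(i*sn+j*cs),z] for i in(-1,1) for j in(-1,1) for z in(0,h)])]
    for g in G:
        q=np.array([proj(c,x) for x in g])*4+1.5
        cv2.fillConvexPoly(m,cv2.convexHull(np.round(q).astype(np.int32)),255)
    return cv2.resize(m,(560,420),interpolation=cv2.INTER_AREA)/255.
def fit(c,l,mask,p0,z0,hull=False):
    m=mask.astype(np.uint8)
    if hull:
        pts=np.argwhere(m)[:,::-1].astype(np.int32).reshape(-1,1,2); m=np.zeros_like(m); cv2.fillConvexPoly(m,cv2.convexHull(pts),1)
    f=lambda p:-np.minimum(sil(c,l,p,z0),m).sum()/np.maximum(sil(c,l,p,z0),m).sum()
    p0=np.array(p0,float); S=np.vstack([p0]+[p0+d for d in np.diag([.012,.012,.2][:len(p0)])])
    r=minimize(f,p0,method='Nelder-Mead',options=dict(initial_simplex=S,xatol=2e-4,fatol=1e-4,maxfev=120)); return r.x,-r.fun
def best(l,n,c,px):
    R=[r for r in regions_of(l,n) if np.hypot(*(np.array(r['location'])-px))<22]
    return max(R,key=lambda r:r['p']) if R else None
E
cat > m.py <<'E'
from h import *
np.set_printoptions(precision=4,suppress=True)
G=dict(crucible=(.625,-.137,.004),jar=(.447,.203,.004),dropper=(.445,.03,.035),vial=(.465,-.155,.035),beaker=(.65,.22,0),balance=(.46,-.15,.2),stirrer=(.44,.04,.1),drip_tray=(.62,-.14,.2),cork_stand=(.44,.2),spare_tile=(.645,.02,.3))
for n in('top','side'):
    c=snap(n)
    for l,g in G.items():
        ob=l in SH and l!='cork_stand'; z0=g[2] if ob else 0
        h=SH[l][-1][0] if l in SH else BX[l][1]
        r=best(l,n,c,np.array(proj(c,[g[0],g[1],z0+h*.6])))
        if r is None: print(n,l,'none');continue
        x,q=fit(c,l,r['pixels'],g if l in BX else g[:2],z0,not ob)
        print(n,l,x,round(q,3),int(r['pixels'].sum()))
    if n=='top':
        cv2.imwrite('pics/crop1.png',cv2.resize(cv2.cvtColor(c['color'],cv2.COLOR_RGB2BGR)[125:290,145:430],None,fx=2.8,fy=2.8,interpolation=cv2.INTER_CUBIC))
E
time python3 m.py
```

```text
top crucible [ 0.6315 -0.133 ] 0.939 226
top jar [0.4506 0.2013] 0.926 656
top dropper [0.446  0.0326] 0.921 223
top vial [ 0.4606 -0.1519] 0.862 252
top beaker [0.6593 0.2133] 0.881 1078
top balance [ 0.4611 -0.1549  0.2812] 0.953 2179
top stirrer [0.4456 0.0391 0.2204] 0.929 2070
top drip_tray none
top cork_stand [0.4421 0.2035] 0.965 977
top spare_tile [ 0.6581  0.0247 -0.3193] 0.951 1706
side crucible [ 0.6364 -0.1283] 0.915 375
side jar [0.4545 0.2072] 0.922 931
side dropper none
side vial [ 0.4632 -0.149 ] 0.893 868
side beaker [0.6659 0.2197] 0.889 1082
side balance [ 0.4654 -0.1495  0.2568] 0.861 2945
side stirrer [0.4471 0.0399 0.1548] 0.884 1960
side drip_tray [ 0.6321 -0.1288  0.368 ] 0.589 877
side cork_stand [0.4434 0.2062] 0.85 490
side spare_tile [ 0.6606  0.0278 -0.3153] 0.921 1275
real	0m13.607s
user	0m19.723s
sys	0m7.771s
```

View pics/crop1.png

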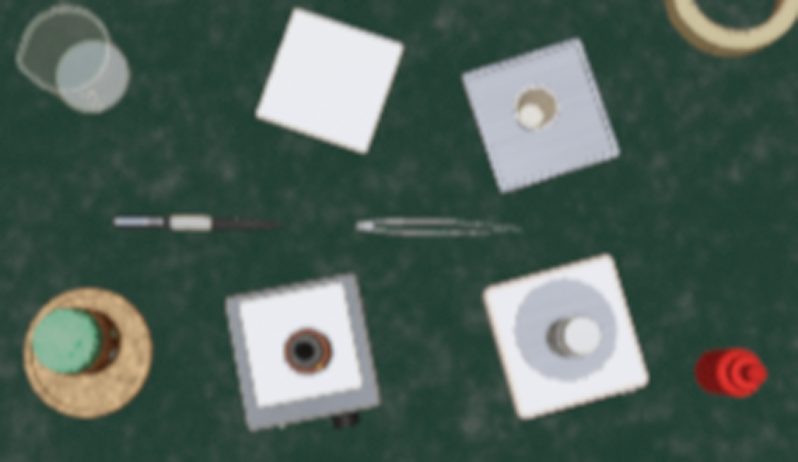

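The crop shows the brown dropper on the stirrer at crop (307,350) = px (254.5,250) and the red look-alike at (735,372) = px (407,258); the brown one is the one meant, since the look-alike is red. There is also a second brown jar at side px (522,115), but it stands on the back ledge, so the jar on the cork stand at top px (168,246) is the one to move. Next I refine the station centres from the corners.

```bash
python3 - <<'E'
from h import *
np.set_printoptions(precision=4,suppress=True)
c=snap('top')
px=lambda u,v:((u+.5)/2.8-.5+145,(v+.5)/2.8-.5+125)
def ctr(P,z): return np.mean([onz(c,px(*p),z) for p in P],0)
for n,P,z in [('pan',[(514,329),(617,329),(565,277),(565,381)],.035),('plate',[(237,297),(349,280),(364,388),(254,408)],.035),('tray',[(463,74),(580,39),(620,155),(500,191)],.009),('tile',[(295,8),(404,44),(366,153),(257,115)],.008),
 ('vialcap',[(581,335)],.111),('teat',[(307,350)],.137),('jarcap',[(67,341)],.084),('crucrim',[(536,108)],.04),('cork',[(88,352)],.009),('red',[(741,372)],.1)]: print(n,ctr(P,z)[:2])
E
python3 -m crank '[{"az":-1},{"az":-1},{"az":-1},{"az":-0.22},{}]'
```

```text
pan [ 0.4674 -0.1548]
plate [0.4534 0.04  ]
tray [ 0.6341 -0.1402]
tile [0.6589 0.0239]
vialcap [ 0.4612 -0.1527]
teat [0.4474 0.0296]
jarcap [0.4509 0.1997]
crucrim [ 0.6321 -0.1322]
cork [0.4438 0.2032]
red [ 0.4385 -0.2631]validation failed for argument at $[0]...
```

```bash
python3 -m crank '[{"tx":0,"ty":0,"tz":0,"ax":0,"ay":0,"az":-1,"claw":85},{"tx":0,"ty":0,"tz":0,"ax":0,"ay":0,"az":-1,"claw":85},{"tx":0,"ty":0,"tz":0,"ax":0,"ay":0,"az":-1,"claw":85},{"tx":0,"ty":0,"tz":0,"ax":0,"ay":0,"az":-0.22,"claw":85},{"tx":0,"ty":0,"tz":0,"ax":0,"ay":0,"az":0,"claw":85}]'
```

```text
clock: 2.75
position: [0.2717, 0.5628, 0.2313]
ee_rot: [0.0, 1.0, 0.0, 0.0]
ft_force: [0.6, 0.8, -0.5]
width: 0.0849
grip_force: 0.0
```

```bash
python3 -m crank '[{"tx":-0.1,"ty":-0.94,"tz":0,"ax":0,"ay":0,"az":0,"claw":85},{"tx":-0.1,"ty":-0.94,"tz":0,"ax":0,"ay":0,"az":0,"claw":85},{"tx":-0.1,"ty":-0.94,"tz":0,"ax":0,"ay":0,"az":0,"claw":85},{"tx":-0.1,"ty":-0.94,"tz":0,"ax":0,"ay":0,"az":0,"claw":85},{"tx":-0.1,"ty":-0.94,"tz":0,"ax":0,"ay":0,"az":0,"claw":85},{"tx":-0.1,"ty":-0.94,"tz":0,"ax":0,"ay":0,"az":0,"claw":85},{"tx":-0.1,"ty":-0.94,"tz":0,"ax":0,"ay":0,"az":0,"claw":85}]'
python3 -m crank '[{"tx":-0.7,"ty":-0.9,"tz":0,"ax":0,"ay":0,"az":0,"claw":60},{"tx":-0.7,"ty":-0.9,"tz":0,"ax":0,"ay":0,"az":0,"claw":60},{"tx":-0.7,"ty":-0.9,"tz":0,"ax":0,"ay":0,"az":0,"claw":60},{"tx":-0.7,"ty":-0.9,"tz":0,"ax":0,"ay":0,"az":0,"claw":60},{"tx":-0.7,"ty":-0.9,"tz":0,"ax":0,"ay":0,"az":0,"claw":60},{"tx":-0.7,"ty":-0.9,"tz":0,"ax":0,"ay":0,"az":0,"claw":60}]'
python3 -m crank '[{"tx":-0.7,"ty":-0.9,"tz":0,"ax":0,"ay":0,"az":0,"claw":60},{"tx":-0.7,"ty":-0.9,"tz":0,"ax":0,"ay":0,"az":0,"claw":60},{"tx":-0.7,"ty":-0.9,"tz":0,"ax":0,"ay":0,"az":0,"claw":60},{"tx":-0.7,"ty":-0.9,"tz":0,"ax":0,"ay":0,"az":0,"claw":60},{"tx":-0.7,"ty":-0.9,"tz":0,"ax":0,"ay":0,"az":0,"claw":60},{"tx":-0.65,"ty":-0.9,"tz":0,"ax":0,"ay":0,"az":0,"claw":60},{"tx":0,"ty":0,"tz":0,"ax":0,"ay":0,"az":0,"claw":60},{"tx":0,"ty":0,"tz":0,"ax":0,"ay":0,"az":0,"claw":60}]'
```

```text
clock: 3.45
position: [0.2997, 0.2983, 0.2316]
ee_rot: [0.0, 1.0, 0.0, 0.0]
ft_force: [0.8, -0.9, -0.6]
width: 0.085
grip_force: 0.0
clock: 4.05
position: [0.4687, 0.0818, 0.2316]
ee_rot: [0.001, 1.0, 0.0, 0.0]
ft_force: [0.4, 0.0, -0.2]
width: 0.0604
grip_force: 0.0
clock: 4.85
position: [0.6334, -0.1332, 0.2306]
ee_rot: [0.001, 1.0, 0.0, -0.001]
ft_force: [-0.6, 0.3, -0.0]
width: 0.0595
grip_force: 0.0
```

```bash
python3 -m crank '[{"tx":0,"ty":0,"tz":0.9,"ax":0,"ay":0,"az":0,"claw":60},{"tx":0,"ty":0,"tz":0.9,"ax":0,"ay":0,"az":0,"claw":60},{"tx":0,"ty":0,"tz":0.9,"ax":0,"ay":0,"az":0,"claw":60},{"tx":0,"ty":0,"tz":0.9,"ax":0,"ay":0,"az":0,"claw":60},{"tx":0,"ty":0,"tz":0.9,"ax":0,"ay":0,"az":0,"claw":60},{"tx":0,"ty":0,"tz":0.5,"ax":0,"ay":0,"az":0,"claw":60},{"tx":0,"ty":0.05,"tz":0.4,"ax":0,"ay":0,"az":0,"claw":60},{"tx":0,"ty":0,"tz":0,"ax":0,"ay":0,"az":0,"claw":60}]'
python3 -m crank '[{"tx":0,"ty":0,"tz":0,"ax":0,"ay":0,"az":0,"claw":45},{"tx":0,"ty":0,"tz":0,"ax":0,"ay":0,"az":0,"claw":38},{"tx":0,"ty":0,"tz":0,"ax":0,"ay":0,"az":0,"claw":32},{"tx":0,"ty":0,"tz":0,"ax":0,"ay":0,"az":0,"claw":26},{"tx":0,"ty":0,"tz":0,"ax":0,"ay":0,"az":0,"claw":20},{"tx":0,"ty":0,"tz":0,"ax":0,"ay":0,"az":0,"claw":15},{"tx":0,"ty":0,"tz":0,"ax":0,"ay":0,"az":0,"claw":15},{"tx":0,"ty":0,"tz":0,"ax":0,"ay":0,"az":0,"claw":15}]'
```

```text
clock: 5.65
position: [0.6314, -0.1283, 0.0134]
ee_rot: [-0.0, 1.0, 0.001, -0.002]
ft_force: [-1.1, 0.0, 0.1]
width: 0.0599
grip_force: 0.0
clock: 6.45
position: [0.6348, -0.1307, 0.0174]
ee_rot: [0.0, 1.0, -0.0, 0.002]
ft_force: [-0.3, 1.2, 6.7]
width: 0.0301
grip_force: 58.7
```

```bash
python3 -m crank '[{"tx":0,"ty":0,"tz":-0.2,"ax":0,"ay":0,"az":0,"claw":15},{"tx":0,"ty":0,"tz":-0.4,"ax":0,"ay":0,"az":0,"claw":15},{"tx":0,"ty":0,"tz":-0.6,"ax":0,"ay":0,"az":0,"claw":15},{"tx":0,"ty":0,"tz":-0.6,"ax":0,"ay":0,"az":0,"claw":15},{"tx":0,"ty":0,"tz":-0.6,"ax":0,"ay":0,"az":0,"claw":15},{"tx":0,"ty":0,"tz":-0.6,"ax":0,"ay":0,"az":0,"claw":15},{"tx":0,"ty":0,"tz":0,"ax":0,"ay":0,"az":0,"claw":15}]'
python3 -m crank '[{"tx":-0.1,"ty":0.6,"tz":0,"ax":0,"ay":0,"az":0,"claw":15},{"tx":-0.1,"ty":0.7,"tz":0,"ax":0,"ay":0,"az":0,"claw":15},{"tx":-0.1,"ty":0.7,"tz":0,"ax":0,"ay":0,"az":0,"claw":15},{"tx":-0.1,"ty":0.7,"tz":0,"ax":0,"ay":0,"az":0,"claw":15},{"tx":-0.1,"ty":0.7,"tz":0,"ax":0,"ay":0,"az":0,"claw":15},{"tx":-0.18,"ty":0.5,"tz":0,"ax":0,"ay":0,"az":0,"claw":15},{"tx":0,"ty":0,"tz":0,"ax":0,"ay":0,"az":0,"claw":15},{"tx":0,"ty":0,"tz":0,"ax":0,"ay":0,"az":0,"claw":15}]'
python3 -c "
from h import *
snap('side','s1.png')
c=cv2.imread('pics/s1.png')[120:340,140:440];cv2.imwrite('pics/s1c.png',cv2.resize(c,None,fx=2.6,fy=2.6))"
```

```text
clock: 7.15
position: [0.6363, -0.1315, 0.1404]
ee_rot: [0.0, 1.0, -0.002, 0.004]
ft_force: [0.4, -0.4, 0.7]
width: 0.0298
grip_force: 59.2
clock: 7.95
position: [0.6603, 0.0257, 0.1348]
ee_rot: [-0.0, 1.0, -0.0, -0.001]
ft_force: [-0.0, -0.8, -0.9]
width: 0.03
grip_force: 59.3
```

View pics/s1c.png

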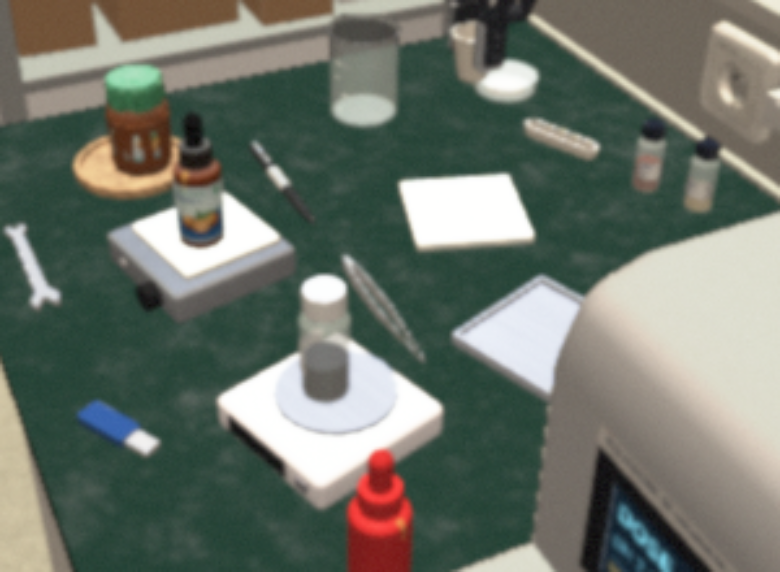

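Crucible hangs upright between the fingers at crop (468,50). Now I lower it onto the tile.

```bash
python3 -m crank '[{"tx":0,"ty":0,"tz":0.7,"ax":0,"ay":0,"az":0,"claw":15},{"tx":0,"ty":0,"tz":0.7,"ax":0,"ay":0,"az":0,"claw":15},{"tx":0,"ty":0,"tz":0.7,"ax":0,"ay":0,"az":0,"claw":15},{"tx":0,"ty":0,"tz":0.4,"ax":0,"ay":0,"az":0,"claw":15},{"tx":0,"ty":0,"tz":0.2,"ax":0,"ay":0,"az":0,"claw":15},{"tx":0,"ty":0,"tz":0.1,"ax":0,"ay":0,"az":0,"claw":15},{"tx":0,"ty":0,"tz":0,"ax":0,"ay":0,"az":0,"claw":15},{"tx":0,"ty":0,"tz":0,"ax":0,"ay":0,"az":0,"claw":15}]'; python3 -c "
from h import *
print(observe()['ft_force'],observe()['position'])"
```

```text
clock: 8.8
position: [0.6617, 0.0254, 0.0245]
ee_rot: [0.0, 1.0, -0.0, 0.001]
ft_force: [0.3, -0.2, -0.3]
width: 0.0303
grip_force: 59.3
[ 0.27671866 -0.2471333  -0.32469824] [0.66172648 0.02535356 0.02447455]
```

```bash
for i in 1 2; do python3 -m crank '[{"tx":0,"ty":0,"tz":0.05,"ax":0,"ay":0,"az":0,"claw":15},{"tx":0,"ty":0,"tz":0,"ax":0,"ay":0,"az":0,"claw":15}]' | egrep 'pos|ft'; done
```

```text
position: [0.6611, 0.0256, 0.022]
ft_force: [-0.4, 0.4, -0.8]
position: [0.6616, 0.0256, 0.0214]
ft_force: [-2.6, 0.5, 8.2]
```

```bash
python3 -m crank '[{"tx":0,"ty":0,"tz":0,"ax":0,"ay":0,"az":0,"claw":34},{"tx":0,"ty":0,"tz":0,"ax":0,"ay":0,"az":0,"claw":42},{"tx":0,"ty":0,"tz":0,"ax":0,"ay":0,"az":0,"claw":60},{"tx":0,"ty":0,"tz":0,"ax":0,"ay":0,"az":0,"claw":64},{"tx":0,"ty":0,"tz":-0.2,"ax":0,"ay":0,"az":0,"claw":64},{"tx":0,"ty":0,"tz":-0.7,"ax":0,"ay":0,"az":0,"claw":64},{"tx":0,"ty":0,"tz":-0.9,"ax":0,"ay":0,"az":0,"claw":64},{"tx":0,"ty":0,"tz":-0.9,"ax":0,"ay":0,"az":0,"claw":64}]'
python3 -m crank '[{"tx":0,"ty":0,"tz":-0.9,"ax":0,"ay":0,"az":0,"claw":64},{"tx":0,"ty":0,"tz":-0.9,"ax":0,"ay":0,"az":0,"claw":64},{"tx":0.9,"ty":0.2,"tz":0,"ax":0,"ay":0,"az":0,"claw":64},{"tx":0.9,"ty":0,"tz":0,"ax":0,"ay":0,"az":0,"claw":64},{"tx":0.9,"ty":0,"tz":0,"ax":0,"ay":0,"az":0,"claw":64},{"tx":0.9,"ty":0,"tz":0,"ax":0,"ay":0,"az":0,"claw":64},{"tx":0.9,"ty":0,"tz":0,"ax":0,"ay":0,"az":0,"claw":64},{"tx":0.83,"ty":0,"tz":0,"ax":0,"ay":0,"az":0,"claw":64}]'
python3 -m crank '[{"tx":0,"ty":0,"tz":0,"ax":0,"ay":0,"az":0,"claw":64},{"tx":0,"ty":0,"tz":0,"ax":0,"ay":0,"az":0,"claw":64}]'
python3 -c "
from h import *
s=observe();print(s['position'])
a=snap('top','t2.png')['color'];b=snap('side','s2.png')['color']
im=np.hstack([cv2.resize(x,None,fx=2.0,fy=2.0) for x in (a[110:300,150:350],b[110:300,150:350])]);cv2.imwrite('pics/v2.png',im[:,:,::-1])"
```

```text
clock: 10.0
position: [0.6604, 0.0256, 0.1283]
ee_rot: [0.0, 1.0, 0.0, -0.001]
ft_force: [0.7, 0.1, -0.0]
width: 0.0638
grip_force: 0.0
clock: 10.8
position: [0.4458, 0.0337, 0.1998]
ee_rot: [0.0, 1.0, -0.0, 0.0]
ft_force: [-0.2, 1.0, -0.2]
width: 0.0642
grip_force: 0.0
clock: 11.0
position: [0.4476, 0.0336, 0.2001]
ee_rot: [0.0, 1.0, -0.0, 0.001]
ft_force: [0.9, -0.1, -0.0]
width: 0.064
grip_force: 0.0
[0.44764364 0.03355184 0.20005031]
```

View pics/v2.png

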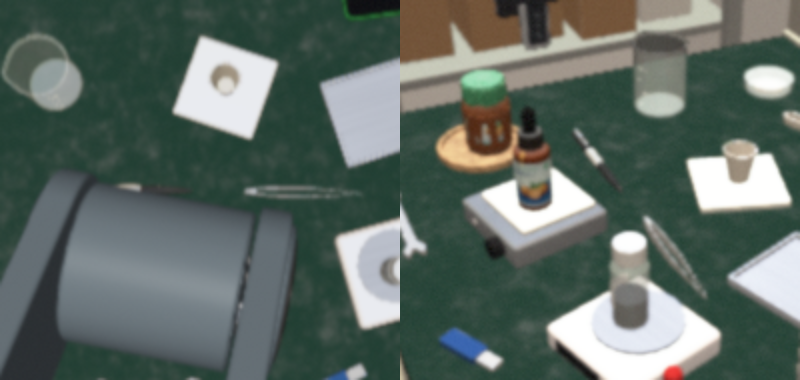

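Crucible stands on the tile (crop 225,80 in the top half). I'm over the dropper now and will descend and grip it.

```bash
python3 -m crank '[{"tx":0,"ty":0,"tz":0.6,"ax":0,"ay":0,"az":0,"claw":64},{"tx":0,"ty":0,"tz":0.7,"ax":0,"ay":0,"az":0,"claw":64},{"tx":0,"ty":0,"tz":0.7,"ax":0,"ay":0,"az":0,"claw":64},{"tx":0,"ty":0,"tz":0.6,"ax":0,"ay":0,"az":0,"claw":64},{"tx":0,"ty":0,"tz":0.4,"ax":0,"ay":0,"az":0,"claw":64},{"tx":0,"ty":0,"tz":0.2,"ax":0,"ay":0,"az":0,"claw":64},{"tx":0,"ty":0,"tz":0,"ax":0,"ay":0,"az":0,"claw":64}]'
python3 -m crank '[{"tx":0,"ty":0,"tz":0,"ax":0,"ay":0,"az":0,"claw":50},{"tx":0,"ty":0,"tz":0,"ax":0,"ay":0,"az":0,"claw":42},{"tx":0,"ty":0,"tz":0,"ax":0,"ay":0,"az":0,"claw":36},{"tx":0,"ty":0,"tz":0,"ax":0,"ay":0,"az":0,"claw":32},{"tx":0,"ty":0,"tz":0,"ax":0,"ay":0,"az":0,"claw":28},{"tx":0,"ty":0,"tz":0,"ax":0,"ay":0,"az":0,"claw":20},{"tx":0,"ty":0,"tz":0,"ax":0,"ay":0,"az":0,"claw":20},{"tx":0,"ty":0,"tz":0,"ax":0,"ay":0,"az":0,"claw":20}]'
```

```text
clock: 11.8
position: [0.4482, 0.0335, 0.0703]
ee_rot: [0.0, 1.0, 0.0, -0.001]
ft_force: [0.2, -0.1, 0.1]
width: 0.0639
grip_force: 0.0
clock: 12.6
position: [0.4483, 0.0336, 0.0724]
ee_rot: [0.0, 1.0, -0.0, 0.001]
ft_force: [0.1, 0.5, 6.7]
width: 0.0303
grip_force: 58.7
```

```bash
python3 -m crank '[{"tx":0,"ty":0,"tz":-0.2,"ax":0,"ay":0,"az":0,"claw":20},{"tx":0,"ty":0,"tz":-0.4,"ax":0,"ay":0,"az":0,"claw":20},{"tx":0,"ty":0,"tz":-0.6,"ax":0,"ay":0,"az":0,"claw":20},{"tx":0,"ty":0,"tz":-0.6,"ax":0,"ay":0,"az":0,"claw":20},{"tx":0,"ty":0,"tz":-0.6,"ax":0,"ay":0,"az":0,"claw":20},{"tx":0,"ty":0,"tz":-0.6,"ax":0,"ay":0,"az":0,"claw":20},{"tx":0,"ty":0,"tz":0,"ax":0,"ay":0,"az":0,"claw":20}]' | egrep 'pos|wid|grip'
python3 -m crank '[{"tx":-0.4,"ty":-0.4,"tz":0,"ax":0,"ay":0,"az":0,"claw":20},{"tx":-0.7,"ty":-0.6,"tz":0,"ax":0,"ay":0,"az":0,"claw":20},{"tx":-0.7,"ty":-0.6,"tz":0,"ax":0,"ay":0,"az":0,"claw":20},{"tx":-0.7,"ty":-0.6,"tz":0,"ax":0,"ay":0,"az":0,"claw":20},{"tx":-0.7,"ty":-0.6,"tz":0,"ax":0,"ay":0,"az":0,"claw":20},{"tx":-0.7,"ty":-0.6,"tz":0,"ax":0,"ay":0,"az":0,"claw":20},{"tx":-0.5,"ty":-0.6,"tz":0,"ax":0,"ay":0,"az":0,"claw":20},{"tx":-0.29,"ty":-0.29,"tz":0,"ax":0,"ay":0,"az":0,"claw":20}]' >/dev/null
python3 -m crank '[{"tx":0,"ty":0,"tz":0,"ax":0,"ay":0,"az":0,"claw":20},{"tx":0,"ty":0,"tz":0.6,"ax":0,"ay":0,"az":0,"claw":20},{"tx":0,"ty":0,"tz":0.7,"ax":0,"ay":0,"az":0,"claw":20},{"tx":0,"ty":0,"tz":0.7,"ax":0,"ay":0,"az":0,"claw":20},{"tx":0,"ty":0,"tz":0.7,"ax":0,"ay":0,"az":0,"claw":20},{"tx":0,"ty":0,"tz":0.6,"ax":0,"ay":0,"az":0,"claw":20},{"tx":0,"ty":0,"tz":0.3,"ax":0,"ay":0,"az":0,"claw":20},{"tx":0,"ty":0,"tz":0,"ax":0,"ay":0,"az":0,"claw":20}]'
for i in 1 2; do python3 -m crank '[{"tx":0,"ty":0,"tz":0.05,"ax":0,"ay":0,"az":0,"claw":20},{"tx":0,"ty":0,"tz":0,"ax":0,"ay":0,"az":0,"claw":20}]' | egrep 'pos|ft'; done
```

```text
position: [0.4494, 0.0333, 0.1944]
width: 0.0303
grip_force: 59.5
clock: 14.9
position: [0.6327, -0.1365, 0.0451]
ee_rot: [-0.0, 1.0, 0.001, -0.003]
ft_force: [-0.8, 0.3, -0.4]
width: 0.0302
grip_force: 59.5
position: [0.6359, -0.1381, 0.0465]
ft_force: [-0.2, 0.7, -1.2]
position: [0.6355, -0.1382, 0.0441]
ft_force: [0.6, 0.5, -1.1]
```

```bash
for i in 1 2; do python3 -m crank '[{"tx":0,"ty":0,"tz":0.05,"ax":0,"ay":0,"az":0,"claw":20},{"tx":0,"ty":0,"tz":0,"ax":0,"ay":0,"az":0,"claw":20}]' | egrep 'pos|ft'; done
```

```text
position: [0.6354, -0.1382, 0.0415]
ft_force: [-0.2, -0.2, -0.5]
position: [0.6357, -0.1381, 0.0414]
ft_force: [-1.7, 1.8, 9.9]
```

```bash
python3 -m crank '[{"tx":0,"ty":0,"tz":0,"ax":0,"ay":0,"az":0,"claw":34},{"tx":0,"ty":0,"tz":0,"ax":0,"ay":0,"az":0,"claw":42},{"tx":0,"ty":0,"tz":0,"ax":0,"ay":0,"az":0,"claw":60},{"tx":0,"ty":0,"tz":0,"ax":0,"ay":0,"az":0,"claw":64},{"tx":0,"ty":0,"tz":-0.2,"ax":0,"ay":0,"az":0,"claw":64},{"tx":0,"ty":0,"tz":-0.6,"ax":0,"ay":0,"az":0,"claw":64},{"tx":0,"ty":0,"tz":-0.8,"ax":0,"ay":0,"az":0,"claw":64},{"tx":0,"ty":0,"tz":-0.8,"ax":0,"ay":0,"az":0,"claw":64}]' |egrep 'pos|wid'
python3 -m crank '[{"tx":0,"ty":0,"tz":-0.8,"ax":0,"ay":0,"az":0,"claw":64},{"tx":0,"ty":0,"tz":-0.8,"ax":0,"ay":0,"az":0,"claw":64},{"tx":0.4,"ty":0.85,"tz":0,"ax":0,"ay":0,"az":0,"claw":80},{"tx":0.4,"ty":0.85,"tz":0,"ax":0,"ay":0,"az":0,"claw":80},{"tx":0.4,"ty":0.85,"tz":0,"ax":0,"ay":0,"az":0,"claw":80},{"tx":0.4,"ty":0.85,"tz":0,"ax":0,"ay":0,"az":0,"claw":80},{"tx":0.4,"ty":0.85,"tz":0,"ax":0,"ay":0,"az":0,"claw":80},{"tx":0.4,"ty":0.85,"tz":0,"ax":0,"ay":0,"az":0,"claw":80}]' |egrep 'pos|wid'
python3 -m crank '[{"tx":0.5,"ty":0.85,"tz":0,"ax":0,"ay":0,"az":0,"claw":80},{"tx":0.5,"ty":0.85,"tz":0,"ax":0,"ay":0,"az":0,"claw":80},{"tx":0.5,"ty":0.85,"tz":0,"ax":0,"ay":0,"az":0,"claw":80},{"tx":0.68,"ty":0.9,"tz":0,"ax":0,"ay":0,"az":0,"claw":80},{"tx":0,"ty":0,"tz":0,"ax":0,"ay":0,"az":0,"claw":80},{"tx":0,"ty":0,"tz":0,"ax":0,"ay":0,"az":0,"claw":80}]'
python3 -c "
from h import *
s=observe();print(s['position'])
a=snap('top','t3.png')['color'];b=snap('side','s3.png')['color']
im=np.hstack([cv2.resize(x,None,fx=2.0,fy=2.0) for x in (a[110:300,200:400],b[110:300,180:380])]);cv2.imwrite('pics/v3.png',im[:,:,::-1])"
```

```text
position: [0.6349, -0.138, 0.1363]
width: 0.0639
position: [0.5385, 0.0672, 0.1999]
width: 0.08
clock: 17.9
position: [0.4516, 0.2047, 0.1999]
ee_rot: [-0.001, 1.0, -0.0, 0.001]
ft_force: [0.1, 0.0, -0.1]
width: 0.0799
grip_force: 0.0
[0.45164962 0.20474767 0.19986145]
```

View pics/v3.png

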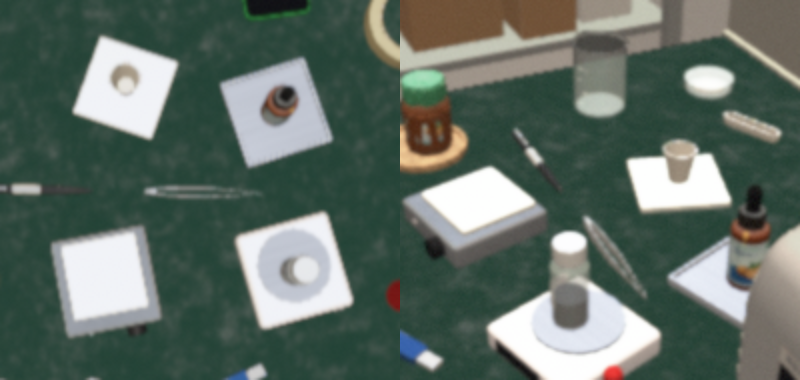

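Dropper stands upright in the middle of the tray (crop 275,110). Now I grasp the jar.

```bash
python3 -m crank '[{"tx":0,"ty":0,"tz":0.7,"ax":0,"ay":0,"az":0,"claw":80},{"tx":0,"ty":0,"tz":0.7,"ax":0,"ay":0,"az":0,"claw":80},{"tx":0,"ty":0,"tz":0.7,"ax":0,"ay":0,"az":0,"claw":80},{"tx":0,"ty":0,"tz":0.7,"ax":0,"ay":0,"az":0,"claw":80},{"tx":0,"ty":0,"tz":0.7,"ax":0,"ay":0,"az":0,"claw":80},{"tx":0,"ty":0,"tz":0.5,"ax":0,"ay":0,"az":0,"claw":80},{"tx":0,"ty":0,"tz":0.2,"ax":0,"ay":0,"az":0,"claw":80},{"tx":0,"ty":0,"tz":0,"ax":0,"ay":0,"az":0,"claw":80}]'
python3 -m crank '[{"tx":0,"ty":0,"tz":0,"ax":0,"ay":0,"az":0,"claw":64},{"tx":0,"ty":0,"tz":0,"ax":0,"ay":0,"az":0,"claw":56},{"tx":0,"ty":0,"tz":0,"ax":0,"ay":0,"az":0,"claw":50},{"tx":0,"ty":0,"tz":0,"ax":0,"ay":0,"az":0,"claw":46},{"tx":0,"ty":0,"tz":0,"ax":0,"ay":0,"az":0,"claw":40},{"tx":0,"ty":0,"tz":0,"ax":0,"ay":0,"az":0,"claw":35},{"tx":0,"ty":0,"tz":0,"ax":0,"ay":0,"az":0,"claw":35},{"tx":0,"ty":0,"tz":0,"ax":0,"ay":0,"az":0,"claw":35}]'
```

```text
clock: 18.8
position: [0.4525, 0.203, 0.0304]
ee_rot: [0.001, 1.0, -0.0, -0.001]
ft_force: [0.4, 0.2, 0.5]
width: 0.0796
grip_force: 0.0
clock: 19.6
position: [0.4527, 0.2041, 0.0326]
ee_rot: [-0.0, 1.0, 0.0, 0.001]
ft_force: [-1.4, -1.7, 7.0]
width: 0.0451
grip_force: 60.5
```

```bash
python3 -m crank '[{"tx":0,"ty":0,"tz":-0.2,"ax":0,"ay":0,"az":0,"claw":35},{"tx":0,"ty":0,"tz":-0.4,"ax":0,"ay":0,"az":0,"claw":35},{"tx":0,"ty":0,"tz":-0.6,"ax":0,"ay":0,"az":0,"claw":35},{"tx":0,"ty":0,"tz":-0.6,"ax":0,"ay":0,"az":0,"claw":35},{"tx":0,"ty":0,"tz":-0.6,"ax":0,"ay":0,"az":0,"claw":35},{"tx":0,"ty":0,"tz":-0.6,"ax":0,"ay":0,"az":0,"claw":35},{"tx":0,"ty":0,"tz":0,"ax":0,"ay":0,"az":0,"claw":35}]' | egrep 'pos|wid|grip'
python3 -m crank '[{"tx":-0.07,"ty":-0.4,"tz":0,"ax":0,"ay":0,"az":0,"claw":35},{"tx":0,"ty":-0.7,"tz":0,"ax":0,"ay":0,"az":0,"claw":35},{"tx":0,"ty":-0.7,"tz":0,"ax":0,"ay":0,"az":0,"claw":35},{"tx":0,"ty":-0.7,"tz":0,"ax":0,"ay":0,"az":0,"claw":35},{"tx":0,"ty":-0.7,"tz":0,"ax":0,"ay":0,"az":0,"claw":35},{"tx":0,"ty":-0.5,"tz":0,"ax":0,"ay":0,"az":0,"claw":35},{"tx":0,"ty":-0.31,"tz":0,"ax":0,"ay":0,"az":0,"claw":35},{"tx":0,"ty":0,"tz":0,"ax":0,"ay":0,"az":0,"claw":35}]' >/dev/null
python3 -m crank '[{"tx":0,"ty":0,"tz":0.5,"ax":0,"ay":0,"az":0,"claw":35},{"tx":0,"ty":0,"tz":0.6,"ax":0,"ay":0,"az":0,"claw":35},{"tx":0,"ty":0,"tz":0.5,"ax":0,"ay":0,"az":0,"claw":35},{"tx":0,"ty":0,"tz":0.3,"ax":0,"ay":0,"az":0,"claw":35},{"tx":0,"ty":0,"tz":0.15,"ax":0,"ay":0,"az":0,"claw":35},{"tx":0,"ty":0,"tz":0,"ax":0,"ay":0,"az":0,"claw":35}]'
for i in 1 2 3; do python3 -m crank '[{"tx":0,"ty":0,"tz":0.05,"ax":0,"ay":0,"az":0,"claw":35},{"tx":0,"ty":0,"tz":0,"ax":0,"ay":0,"az":0,"claw":35}]' | egrep 'pos|ft'; done
```

```text
position: [0.4539, 0.2046, 0.1545]
width: 0.0452
grip_force: 61.3
clock: 21.7
position: [0.4542, 0.0444, 0.0686]
ee_rot: [-0.0, 1.0, 0.0, -0.001]
ft_force: [0.2, 0.1, -0.4]
width: 0.0452
grip_force: 61.4
position: [0.4552, 0.0438, 0.0677]
ft_force: [-0.4, -0.9, -0.6]
position: [0.455, 0.0436, 0.0656]
ft_force: [0.3, 0.6, -0.8]
position: [0.4551, 0.0435, 0.0636]
ft_force: [0.5, 0.4, 1.8]
```

```bash
python3 -m crank '[{"tx":0,"ty":0,"tz":0.03,"ax":0,"ay":0,"az":0,"claw":35},{"tx":0,"ty":0,"tz":0,"ax":0,"ay":0,"az":0,"claw":48},{"tx":0,"ty":0,"tz":0,"ax":0,"ay":0,"az":0,"claw":58},{"tx":0,"ty":0,"tz":0,"ax":0,"ay":0,"az":0,"claw":76},{"tx":0,"ty":0,"tz":0,"ax":0,"ay":0,"az":0,"claw":80},{"tx":0,"ty":0,"tz":-0.2,"ax":0,"ay":0,"az":0,"claw":80},{"tx":0,"ty":0,"tz":-0.6,"ax":0,"ay":0,"az":0,"claw":80},{"tx":0,"ty":0,"tz":-0.9,"ax":0,"ay":0,"az":0,"claw":80}]' |egrep 'pos|wid'
python3 -m crank '[{"tx":0,"ty":0,"tz":-0.9,"ax":0,"ay":0,"az":0,"claw":80},{"tx":0,"ty":0,"tz":-0.8,"ax":0,"ay":0,"az":0,"claw":64},{"tx":-0.18,"ty":-0.8,"tz":0,"ax":0,"ay":0,"az":0,"claw":64},{"tx":0,"ty":-0.8,"tz":0,"ax":0,"ay":0,"az":0,"claw":64},{"tx":0,"ty":-0.8,"tz":0,"ax":0,"ay":0,"az":0,"claw":64},{"tx":0,"ty":-0.8,"tz":0,"ax":0,"ay":0,"az":0,"claw":64},{"tx":0,"ty":-0.8,"tz":0,"ax":0,"ay":0,"az":0,"claw":64},{"tx":0,"ty":-0.85,"tz":0,"ax":0,"ay":0,"az":0,"claw":64}]' |egrep 'pos|wid'
python3 -m crank '[{"tx":0,"ty":0,"tz":0,"ax":0,"ay":0,"az":0,"claw":64},{"tx":0,"ty":0,"tz":0,"ax":0,"ay":0,"az":0,"claw":64}]'
python3 -c "
from h import *
s=observe();print(s['position'])
a=snap('top','t4.png')['color'];b=snap('side','s4.png')['color']
im=np.hstack([cv2.resize(x,None,fx=2.0,fy=2.0) for x in (a[110:300,150:350],b[110:300,150:350])]);cv2.imwrite('pics/v4.png',im[:,:,::-1])"
```

```text
position: [0.4534, 0.0437, 0.1298]
width: 0.08
position: [0.4615, -0.1514, 0.1985]
width: 0.064
clock: 24.1
position: [0.4615, -0.1508, 0.1983]
ee_rot: [0.001, 1.0, 0.0, -0.0]
ft_force: [-0.3, 1.0, 0.2]
width: 0.0641
grip_force: 0.0
[ 0.4615378  -0.15076312  0.19827065]
```

View pics/v4.png

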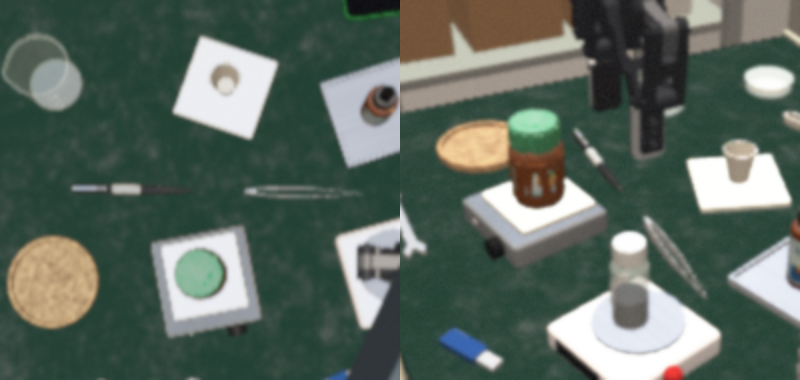

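Jar stands upright on the stirrer plate (crop 200,272). I grip the vial next.

```bash
python3 -m crank '[{"tx":0,"ty":0,"tz":0.7,"ax":0,"ay":0,"az":0,"claw":64},{"tx":0,"ty":0,"tz":0.7,"ax":0,"ay":0,"az":0,"claw":64},{"tx":0,"ty":0,"tz":0.7,"ax":0,"ay":0,"az":0,"claw":64},{"tx":0,"ty":0,"tz":0.7,"ax":0,"ay":0,"az":0,"claw":64},{"tx":0,"ty":0,"tz":0.4,"ax":0,"ay":0,"az":0,"claw":64},{"tx":0,"ty":0,"tz":0.2,"ax":0,"ay":0,"az":0,"claw":64},{"tx":0,"ty":0,"tz":0,"ax":0,"ay":0,"az":0,"claw":64}]'
python3 -m crank '[{"tx":0,"ty":0,"tz":0,"ax":0,"ay":0,"az":0,"claw":50},{"tx":0,"ty":0,"tz":0,"ax":0,"ay":0,"az":0,"claw":40},{"tx":0,"ty":0,"tz":0,"ax":0,"ay":0,"az":0,"claw":34},{"tx":0,"ty":0,"tz":0,"ax":0,"ay":0,"az":0,"claw":30},{"tx":0,"ty":0,"tz":0,"ax":0,"ay":0,"az":0,"claw":26},{"tx":0,"ty":0,"tz":0,"ax":0,"ay":0,"az":0,"claw":20},{"tx":0,"ty":0,"tz":0,"ax":0,"ay":0,"az":0,"claw":20},{"tx":0,"ty":0,"tz":0,"ax":0,"ay":0,"az":0,"claw":20}]'
```

```text
clock: 24.9
position: [0.4615, -0.1492, 0.0614]
ee_rot: [-0.001, 1.0, 0.001, -0.001]
ft_force: [-0.8, 0.1, 0.3]
width: 0.0641
grip_force: 0.0
clock: 25.7
position: [0.4624, -0.1507, 0.063]
ee_rot: [0.0, 1.0, -0.0, 0.001]
ft_force: [-0.7, -0.1, 6.2]
width: 0.0285
grip_force: 58.8
```

```bash
python3 -m crank '[{"tx":0,"ty":0,"tz":-0.2,"ax":0,"ay":0,"az":0,"claw":20},{"tx":0,"ty":0,"tz":-0.5,"ax":0,"ay":0,"az":0,"claw":20},{"tx":0,"ty":0,"tz":-0.7,"ax":0,"ay":0,"az":0,"claw":20},{"tx":0,"ty":0,"tz":-0.7,"ax":0,"ay":0,"az":0,"claw":20},{"tx":0,"ty":0,"tz":-0.7,"ax":0,"ay":0,"az":0,"claw":20},{"tx":0,"ty":0,"tz":-0.7,"ax":0,"ay":0,"az":0,"claw":20},{"tx":0,"ty":0,"tz":0,"ax":0,"ay":0,"az":0,"claw":20}]' | egrep 'pos|wid|grip'
python3 -m crank '[{"tx":0.05,"ty":0.4,"tz":0,"ax":0,"ay":0,"az":0,"claw":20},{"tx":0.05,"ty":0.7,"tz":0,"ax":0,"ay":0,"az":0,"claw":20},{"tx":0.05,"ty":0.8,"tz":0,"ax":0,"ay":0,"az":0,"claw":20},{"tx":0.05,"ty":0.8,"tz":0,"ax":0,"ay":0,"az":0,"claw":20},{"tx":0.05,"ty":0.8,"tz":0,"ax":0,"ay":0,"az":0,"claw":20},{"tx":0.05,"ty":0.8,"tz":0,"ax":0,"ay":0,"az":0,"claw":20},{"tx":0.05,"ty":0.8,"tz":0,"ax":0,"ay":0,"az":0,"claw":20},{"tx":0.1,"ty":0.8,"tz":0,"ax":0,"ay":0,"az":0,"claw":20}]' | egrep 'pos|wid|grip'
python3 -m crank '[{"tx":0,"ty":0.8,"tz":0,"ax":0,"ay":0,"az":0,"claw":20},{"tx":0,"ty":0.8,"tz":0,"ax":0,"ay":0,"az":0,"claw":20},{"tx":0,"ty":0.8,"tz":0,"ax":0,"ay":0,"az":0,"claw":20},{"tx":0,"ty":0.4,"tz":0,"ax":0,"ay":0,"az":0,"claw":20},{"tx":0,"ty":0.19,"tz":0,"ax":0,"ay":0,"az":0,"claw":20},{"tx":0,"ty":0,"tz":0,"ax":0,"ay":0,"az":0,"claw":20}]' | egrep 'pos|wid|grip'
python3 -m crank '[{"tx":0,"ty":0,"tz":0.5,"ax":0,"ay":0,"az":0,"claw":20},{"tx":0,"ty":0,"tz":0.7,"ax":0,"ay":0,"az":0,"claw":20},{"tx":0,"ty":0,"tz":0.7,"ax":0,"ay":0,"az":0,"claw":20},{"tx":0,"ty":0,"tz":0.7,"ax":0,"ay":0,"az":0,"claw":20},{"tx":0,"ty":0,"tz":0.7,"ax":0,"ay":0,"az":0,"claw":20},{"tx":0,"ty":0,"tz":0.5,"ax":0,"ay":0,"az":0,"claw":20},{"tx":0,"ty":0,"tz":0.3,"ax":0,"ay":0,"az":0,"claw":20},{"tx":0,"ty":0,"tz":0,"ax":0,"ay":0,"az":0,"claw":20}]'
for i in 1 2 3; do python3 -m crank '[{"tx":0,"ty":0,"tz":0.05,"ax":0,"ay":0,"az":0,"claw":20},{"tx":0,"ty":0,"tz":0,"ax":0,"ay":0,"az":0,"claw":20}]' | egrep 'pos|ft'; done
```

```text
position: [0.464, -0.1516, 0.2059]
width: 0.0286
grip_force: 59.1
position: [0.4417, 0.0878, 0.2006]
width: 0.0289
grip_force: 59.2
position: [0.4424, 0.206, 0.201]
width: 0.0287
grip_force: 59.2
clock: 28.6
position: [0.4429, 0.2042, 0.0367]
ee_rot: [0.001, 1.0, -0.0, -0.002]
ft_force: [0.5, 0.8, -0.2]
width: 0.0288
grip_force: 59.2
position: [0.4446, 0.2051, 0.0368]
ft_force: [0.7, 0.3, -0.0]
position: [0.4444, 0.2053, 0.0347]
ft_force: [-0.6, -0.6, -0.4]
position: [0.444, 0.2052, 0.0322]
ft_force: [-0.8, 0.5, 0.3]
```

```bash
python3 -m crank '[{"tx":0,"ty":0,"tz":0.04,"ax":0,"ay":0,"az":0,"claw":20},{"tx":0,"ty":0,"tz":0,"ax":0,"ay":0,"az":0,"claw":20}]' | egrep 'pos|ft'
```

```text
position: [0.4441, 0.2053, 0.0319]
ft_force: [-1.8, 0.0, 13.1]
```

```bash
python3 -m crank '[{"tx":0,"ty":0,"tz":0,"ax":0,"ay":0,"az":0,"claw":32},{"tx":0,"ty":0,"tz":0,"ax":0,"ay":0,"az":0,"claw":40},{"tx":0,"ty":0,"tz":0,"ax":0,"ay":0,"az":0,"claw":58},{"tx":0,"ty":0,"tz":0,"ax":0,"ay":0,"az":0,"claw":62},{"tx":0,"ty":0,"tz":-0.2,"ax":0,"ay":0,"az":0,"claw":62},{"tx":0,"ty":0,"tz":-0.6,"ax":0,"ay":0,"az":0,"claw":62},{"tx":0,"ty":0,"tz":-0.9,"ax":0,"ay":0,"az":0,"claw":62},{"tx":0,"ty":0,"tz":-0.9,"ax":0,"ay":0,"az":0,"claw":62}]' |egrep 'pos|wid'
python3 -m crank '[{"tx":0,"ty":0,"tz":-0.8,"ax":0,"ay":0,"az":0,"claw":62},{"tx":0,"ty":0,"tz":-0.8,"ax":0,"ay":0,"az":0,"claw":60},{"tx":-0.7,"ty":-0.6,"tz":0,"ax":0,"ay":0,"az":0,"claw":60},{"tx":-0.7,"ty":-0.6,"tz":0,"ax":0,"ay":0,"az":0,"claw":60},{"tx":-0.7,"ty":-0.6,"tz":0,"ax":0,"ay":0,"az":0,"claw":60},{"tx":-0.7,"ty":-0.6,"tz":0,"ax":0,"ay":0,"az":0,"claw":60},{"tx":-0.7,"ty":-0.6,"tz":0,"ax":0,"ay":0,"az":0,"claw":60},{"tx":-0.7,"ty":-0.6,"tz":0,"ax":0,"ay":0,"az":0,"claw":60}]' |egrep 'pos|wid'
python3 -m crank '[{"tx":-0.7,"ty":-0.6,"tz":0,"ax":0,"ay":0,"az":0,"claw":60},{"tx":-0.52,"ty":-0.29,"tz":0,"ax":0,"ay":0,"az":0,"claw":60},{"tx":0,"ty":0,"tz":0,"ax":0,"ay":0,"az":0,"claw":60},{"tx":0,"ty":0,"tz":0,"ax":0,"ay":0,"az":0,"claw":60}]'
python3 -c "
from h import *
np.set_printoptions(precision=4,suppress=True)
s=observe();print(s['position'])
a=snap('top','t5.png');b=snap('side','s5.png')
for n,c in(('side',b),('top',a)):
  for l,g in dict(crucible=(.659,.024,.008),jar=(.4534,.04,.035),vial=(.443,.2034,.004),dropper=(.634,-.14,.004)).items():
    r=best(l,n,c,np.array(proj(c,[g[0],g[1],g[2]+.03])))
    if r is not None: print(n,l,*fit(c,l,r['pixels'],g[:2],g[2]))
im=np.hstack([cv2.resize(x,None,fx=2.0,fy=2.0) for x in (a['color'][110:300,150:350],b['color'][110:300,150:350])]);cv2.imwrite('pics/v5.png',im[:,:,::-1])"
```

```text
position: [0.4434, 0.205, 0.1355]
width: 0.062
position: [0.6126, 0.0601, 0.1989]
width: 0.0601
clock: 31.4
position: [0.66, 0.0256, 0.1982]
ee_rot: [0.0, 1.0, 0.0, -0.001]
ft_force: [-0.8, -0.4, 0.3]
width: 0.0598
grip_force: 0.0
[0.66   0.0256 0.1982]
side crucible [0.6628 0.028 ] 0.9112759682469567
side jar [0.4559 0.045 ] 0.9215994525735827
side vial [0.4456 0.2089] 0.8845352350324122
side dropper [ 0.6372 -0.1348] 0.8784407410182611
top dropper [ 0.6323 -0.1383] 0.8531662645601474
```

View pics/v5.png

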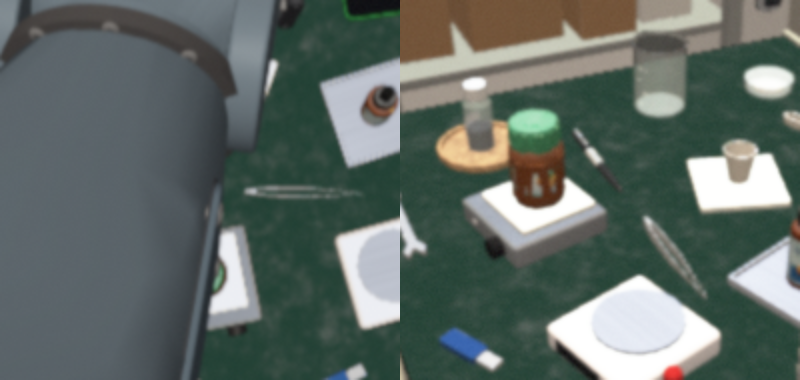

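Vial stands upright on the cork and the pan is free. I pick up the crucible again.

```bash
python3 -m crank '[{"tx":0,"ty":0,"tz":0.8,"ax":0,"ay":0,"az":0,"claw":60},{"tx":0,"ty":0,"tz":0.8,"ax":0,"ay":0,"az":0,"claw":60},{"tx":0,"ty":0,"tz":0.8,"ax":0,"ay":0,"az":0,"claw":60},{"tx":0,"ty":0,"tz":0.8,"ax":0,"ay":0,"az":0,"claw":60},{"tx":0,"ty":0,"tz":0.7,"ax":0,"ay":0,"az":0,"claw":60},{"tx":0,"ty":0,"tz":0.4,"ax":0,"ay":0,"az":0,"claw":60},{"tx":0,"ty":0,"tz":0.2,"ax":0,"ay":0,"az":0,"claw":60},{"tx":0,"ty":0,"tz":0,"ax":0,"ay":0,"az":0,"claw":60}]'|egrep 'pos|ft'
python3 -m crank '[{"tx":0,"ty":0,"tz":0,"ax":0,"ay":0,"az":0,"claw":45},{"tx":0,"ty":0,"tz":0,"ax":0,"ay":0,"az":0,"claw":38},{"tx":0,"ty":0,"tz":0,"ax":0,"ay":0,"az":0,"claw":32},{"tx":0,"ty":0,"tz":0,"ax":0,"ay":0,"az":0,"claw":26},{"tx":0,"ty":0,"tz":0,"ax":0,"ay":0,"az":0,"claw":20},{"tx":0,"ty":0,"tz":0,"ax":0,"ay":0,"az":0,"claw":15},{"tx":0,"ty":0,"tz":0,"ax":0,"ay":0,"az":0,"claw":15},{"tx":0,"ty":0,"tz":0,"ax":0,"ay":0,"az":0,"claw":15}]'
```

```text
position: [0.6605, 0.0256, 0.0179]
ft_force: [-0.0, 1.2, 0.7]
clock: 33.5
position: [0.6621, 0.0254, 0.0204]
ee_rot: [0.0, 1.0, -0.0, 0.002]
ft_force: [-0.0, 0.0, 5.6]
width: 0.0303
grip_force: 58.7
```

```bash
python3 - <<'E'
from h import *
c=snap('side')
f=lambda u,v:((u-400+.5)/2-.5+150,(v+.5)/2-.5+110)
P=np.array([onz(c,f(*p),.035) for p in[(592,322),(686,320),(638,289),(641,352)]]);print(P.round(4));
print(onz(c,f(639,320.5),.035))
E
python3 -m crank '[{"tx":0,"ty":0,"tz":-0.2,"ax":0,"ay":0,"az":0,"claw":15},{"tx":0,"ty":0,"tz":-0.4,"ax":0,"ay":0,"az":0,"claw":15},{"tx":0,"ty":0,"tz":-0.6,"ax":0,"ay":0,"az":0,"claw":15},{"tx":0,"ty":0,"tz":-0.6,"ax":0,"ay":0,"az":0,"claw":15},{"tx":0,"ty":0,"tz":-0.6,"ax":0,"ay":0,"az":0,"claw":15},{"tx":0,"ty":0,"tz":-0.6,"ax":0,"ay":0,"az":0,"claw":15},{"tx":0,"ty":0,"tz":0,"ax":0,"ay":0,"az":0,"claw":15}]'
```

```text
[[ 0.4336 -0.1418  0.035 ]
 [ 0.5013 -0.1708  0.035 ]
 [ 0.4828 -0.1201  0.035 ]
 [ 0.4544 -0.1887  0.035 ]]
[ 0.46766367 -0.15570183  0.035     ]
clock: 34.25
position: [0.6636, 0.0253, 0.1436]
ee_rot: [0.0, 1.0, -0.001, 0.005]
ft_force: [0.5, 0.1, 0.0]
width: 0.0297
grip_force: 59.2
```

```bash
python3 -m crank '[{"tx":0.4,"ty":-0.4,"tz":0,"ax":0,"ay":0,"az":0,"claw":15},{"tx":0.7,"ty":-0.65,"tz":0,"ax":0,"ay":0,"az":0,"claw":15},{"tx":0.7,"ty":-0.65,"tz":0,"ax":0,"ay":0,"az":0,"claw":15},{"tx":0.7,"ty":-0.65,"tz":0,"ax":0,"ay":0,"az":0,"claw":15},{"tx":0.7,"ty":-0.65,"tz":0,"ax":0,"ay":0,"az":0,"claw":15},{"tx":0.7,"ty":-0.65,"tz":0,"ax":0,"ay":0,"az":0,"claw":15},{"tx":0.6,"ty":-0.55,"tz":0,"ax":0,"ay":0,"az":0,"claw":15},{"tx":0.32,"ty":-0.32,"tz":0,"ax":0,"ay":0,"az":0,"claw":15}]'|egrep 'pos|wid'
python3 -m crank '[{"tx":0,"ty":0,"tz":0,"ax":0,"ay":0,"az":0,"claw":15},{"tx":0,"ty":0,"tz":0.5,"ax":0,"ay":0,"az":0,"claw":15},{"tx":0,"ty":0,"tz":0.6,"ax":0,"ay":0,"az":0,"claw":15},{"tx":0,"ty":0,"tz":0.5,"ax":0,"ay":0,"az":0,"claw":15},{"tx":0,"ty":0,"tz":0.4,"ax":0,"ay":0,"az":0,"claw":15},{"tx":0,"ty":0,"tz":0.2,"ax":0,"ay":0,"az":0,"claw":15},{"tx":0,"ty":0,"tz":0,"ax":0,"ay":0,"az":0,"claw":15},{"tx":0,"ty":0,"tz":0,"ax":0,"ay":0,"az":0,"claw":15}]'
for i in 1 2; do python3 -m crank '[{"tx":0,"ty":0,"tz":0.05,"ax":0,"ay":0,"az":0,"claw":15},{"tx":0,"ty":0,"tz":0,"ax":0,"ay":0,"az":0,"claw":15}]' | egrep 'pos|ft'; done
```

```text
position: [0.4653, -0.156, 0.1382]
width: 0.0301
clock: 35.85
position: [0.4685, -0.155, 0.0507]
ee_rot: [-0.0, 1.0, -0.0, 0.0]
ft_force: [-0.3, 0.2, -1.2]
width: 0.0302
grip_force: 59.3
position: [0.4684, -0.1554, 0.0491]
ft_force: [0.3, -0.4, -0.6]
position: [0.4685, -0.1555, 0.0474]
ft_force: [-0.2, -0.3, 4.0]
```

```bash
python3 -m crank '[{"tx":0,"ty":0,"tz":0.02,"ax":0,"ay":0,"az":0,"claw":25},{"tx":0,"ty":0,"tz":0,"ax":0,"ay":0,"az":0,"claw":34},{"tx":0,"ty":0,"tz":0,"ax":0,"ay":0,"az":0,"claw":42},{"tx":0,"ty":0,"tz":0,"ax":0,"ay":0,"az":0,"claw":60},{"tx":0,"ty":0,"tz":0,"ax":0,"ay":0,"az":0,"claw":64},{"tx":0,"ty":0,"tz":-0.2,"ax":0,"ay":0,"az":0,"claw":64},{"tx":0,"ty":0,"tz":-0.7,"ax":0,"ay":0,"az":0,"claw":64},{"tx":0,"ty":0,"tz":-0.9,"ax":0,"ay":0,"az":0,"claw":64}]' |egrep 'pos|wid'
python3 -m crank '[{"tx":0,"ty":0,"tz":-0.9,"ax":0,"ay":0,"az":0,"claw":64},{"tx":0,"ty":0,"tz":-0.9,"ax":0,"ay":0,"az":0,"claw":64},{"tx":0,"ty":0,"tz":-0.9,"ax":0,"ay":0,"az":0,"claw":64},{"tx":0.1,"ty":0.9,"tz":0,"ax":0,"ay":0,"az":0,"claw":64},{"tx":0.1,"ty":0.9,"tz":0,"ax":0,"ay":0,"az":0,"claw":64},{"tx":0.1,"ty":0.9,"tz":0,"ax":0,"ay":0,"az":0,"claw":64},{"tx":0.1,"ty":0.9,"tz":0,"ax":0,"ay":0,"az":0,"claw":64},{"tx":0.1,"ty":0.9,"tz":0,"ax":0,"ay":0,"az":0,"claw":64}]' |egrep 'pos|wid'
python3 -m crank '[{"tx":0.1,"ty":0.9,"tz":0,"ax":0,"ay":0,"az":0,"claw":64},{"tx":0.5,"ty":0.7,"tz":0,"ax":0,"ay":0,"az":0,"claw":64},{"tx":0.6,"ty":0.8,"tz":0,"ax":0,"ay":0,"az":0,"claw":64},{"tx":0.6,"ty":0.8,"tz":0,"ax":0,"ay":0,"az":0,"claw":64},{"tx":0.6,"ty":0.8,"tz":0,"ax":0,"ay":0,"az":0,"claw":64},{"tx":0.6,"ty":0.8,"tz":0,"ax":0,"ay":0,"az":0,"claw":64},{"tx":0.3,"ty":0.9,"tz":0,"ax":0,"ay":0,"az":0,"claw":64},{"tx":0,"ty":0.9,"tz":0,"ax":0,"ay":0,"az":0,"claw":64}]' |egrep 'pos|wid'
python3 -m crank '[{"tx":0.1,"ty":0.9,"tz":0,"ax":0,"ay":0,"az":0,"claw":64},{"tx":0.1,"ty":0.9,"tz":0,"ax":0,"ay":0,"az":0,"claw":64},{"tx":0.1,"ty":0.9,"tz":0,"ax":0,"ay":0,"az":0,"claw":64},{"tx":0,"ty":0.9,"tz":0,"ax":0,"ay":0,"az":0,"claw":64},{"tx":0,"ty":0,"tz":0,"ax":0,"ay":0,"az":0,"claw":64}]'
python3 -c "
from h import *
np.set_printoptions(precision=4,suppress=True)
a=snap('top','t6.png');b=snap('side','s6.png')
for n,c in(('side',b),('top',a)):
  for l,g in dict(crucible=(.4674,-.1548,.035),jar=(.4534,.04,.035),vial=(.443,.2034,.004),dropper=(.634,-.14,.004),beaker=(.66,.216,0)).items():
    pass
    R=regions_of(l,n); e=np.array(proj(c,[g[0],g[1],g[2]+.03])); R=[r for r in R if np.hypot(*(r['location']-e))<22]
    if R: print(n,l,*fit(c,l,R[0]['pixels'],g[:2],g[2]))
im=np.hstack([cv2.resize(x,None,fx=1.6,fy=1.6,interpolation=cv2.INTER_CUBIC) for x in (a['color'][115:300,145:390],b['color'][115:300,140:385])]);cv2.imwrite('pics/v6.png',im[:,:,::-1])"
```

```text
position: [0.4669, -0.1546, 0.1176]
width: 0.0644
position: [0.4474, 0.0262, 0.2262]
width: 0.0637
position: [0.3131, 0.2895, 0.2261]
width: 0.0641
clock: 39.15
position: [0.3044, 0.4369, 0.2264]
ee_rot: [-0.002, 1.0, 0.002, 0.001]
ft_force: [0.6, -0.6, -0.1]
width: 0.0639
grip_force: 0.0
side crucible [ 0.4674 -0.1545] 0.9438458978814658
side jar [0.4559 0.044 ] 0.9362291306334969
side vial [0.4451 0.2092] 0.8977839631731078
side dropper [ 0.6372 -0.1348] 0.85718379129691
side beaker [0.6647 0.221 ] 0.8708911926800998
top crucible [ 0.466  -0.1584] 0.8116562288282632
top jar [0.4538 0.0403] 0.9610741106177715
top vial [0.4416 0.2015] 0.8856259471085692
top dropper [ 0.6338 -0.1396] 0.9076413495609306
top beaker [0.6585 0.2138] 0.8970001773135388
```

View pics/v6.png

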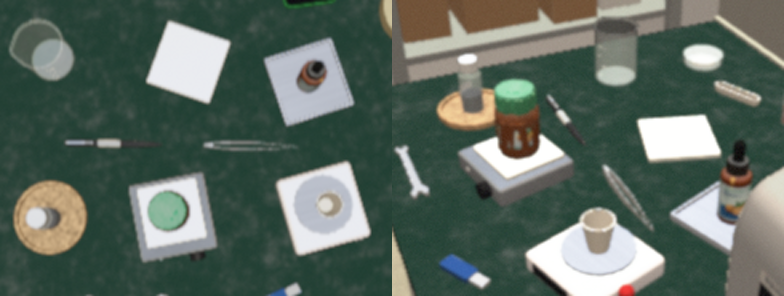

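All four containers stand upright near the middle of their stations: vial at crop (40,217), jar (167,210), crucible (326,205), dropper (312,72). The beaker at (45,50) hasn't moved, so I'm handing in.

```bash
python3 -c "
from workcell import *
print(job_done())"
```

```text
the job is handed in; nothing more can be done
None
```

The job is handed in: all four containers stand upright on their own stations, about 5 mm or less from centre by the final camera check; the beaker was not touched, and the clock was at about 39 s of the 134 s allowed.

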